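Move the sampling needle on to the red vial

TASK

The needle of the sampling stand has been rinsed and is still down in the wash vial (white collar). Lift it all the way up by its black knob, slide the blue shuttle by its black grip post until the vial with the red collar stands centred under the needle, then push the needle fully down into that vial and let go. Leave all five vials standing in their holes and the bottles on the bench where they are.

Things in the scene. Friction and masses are not known exactly. Their poses are not given: they have to be found in the camera images.
- stand: sampling stand, fixed to the bench: white base plate 150 x 330 x 12 mm, grey needle bracket at the middle (up to 152 mm high) on a gantry bar (x = 50 mm, up to 139 mm high). Origin at the centre of the base's underside, on the needle's axis; y runs along the shuttle's guide bars, x points away from the robot, z up. Turned counter-clockwise (seen from above) by 0.3 to 0.6 rad
- shield_edge (a point): middle of the front edge of the stand's clear dust shield, a flat cover 97 to 104 mm above the bench. From this edge it reaches 105 mm back and 150 mm to either side, over the vials and over the shuttle's grip post, whose middle lies 13 mm behind the edge: take the post from the front, under the edge, with the tool tilted about 40 degrees from vertical
- shuttle (a joint): position of the blue shuttle (40 x 160 x 24 mm, five holes 30 mm apart along y, top 40 mm above the bench) along the stand's y axis, m, -0.07 to 0.07; 0 at the start, with its middle hole under the needle. It slides with about 2 N of friction and stays where it is left
- shuttle_grip (a point): point to grip on the axis of the shuttle's black round upright post, 46 mm above the bench; the post is 14 mm thick, its top 60 mm above the bench; it stands 50 mm in front of the middle hole, 30 mm in front of the shuttle's front face, on a flat foot whose top is 22.5 mm above the bench, and moves with the shuttle
- needle (a joint): height of the needle over its lower stop, m: 0 fully down (0 to 0.004 at the start), 0.045 fully up at its upper stop. Slides straight up and down with about 3.5 N of friction and stays where it is left
- needle_knob (a point): middle of the needle's round black knob (25 mm across, 27 mm high, axis vertical), taken from above; 203.5 mm above the bench when the needle is fully down, 248.5 mm when fully up; nothing stands over it
- needle_tip (a point): lower end of the 3.2 mm thick needle, on the stand's vertical axis: 32 mm above the bench when fully down (12 mm above the bottom of a vial), 77 mm when fully up, 15 mm over the vials' rims. Only the needle's height changes
- vial_red_mouth (a point): centre of the mouth of the vial with the red collar, 62 mm above the bench: mouth 14 mm wide inside the collar. It may stand in any of the four outer holes
- vial_red: open clear vial 23 mm across, 42 mm high, 3 mm wall, 7 mm high red collar at its rim, standing loose in a hole of the shuttle, 20 mm deep; origin at the centre of its underside, 20 mm above the bench, z along its axis
- vial_wash: open vial like the others, white collar, standing in the shuttle; origin at the centre of its underside; always in the middle hole
- vial_yellow: open vial like the others, yellow collar, standing in the shuttle; origin at the centre of its underside
- vial_green: open vial like the others, green collar, standing in the shuttle; origin at the centre of its underside
- vial_violet: open vial like the others, violet collar, standing in the shuttle; origin at the centre of its underside
- red_cap_bottle: brown bottle with a red cap, 33 mm across, 76 mm high, loose on the bench beside the stand's right end; to be left alone; origin at the centre of its underside
- blue_cap_bottle: the same with a blue cap, also at the right end
- orange_cap_bottle: white bottle of the same size with an orange cap, at the left end

How it is judged (in metres and radians):
On the way, in this order (a step that is already met when the one before it is completed fails the run):
1. the needle is up, at least 40 mm over its lower stop (value of joint needle above 0.04 m), for 0.2 s.
2. with the needle up, the red vial stands under the needle tip, within 4 mm (value of joint needle above 0.037 m and horizontal distance between needle_tip and vial_red_mouth below 0.004 m), for 0.3 s.
At the end, for the whole second after the job is handed in: The needle is down (within 3 mm of its lower stop) in the red vial, its tip within 4 mm of the centre of the vial's mouth; all five vials stand upright (within 0.12 rad) in their holes (not raised by more than 4 mm), the red one at rest (value of joint needle below 0.003 m and horizontal distance between needle_tip and vial_red_mouth below 0.004 m and angle between each of vial_red, vial_yellow, vial_wash, vial_green, vial_violet's own z axis and vertical below 0.12 rad and z of each of vial_red, vial_yellow, vial_wash, vial_green, vial_violet in the frame of shuttle_grip below -0.022 m and linear speed of vial_red below 0.01 m/s); the robot touches nothing.
It fails at once if a reagent bottle is shifted by more than 30 mm or knocked over (distance of any of red_cap_bottle, blue_cap_bottle, orange_cap_bottle from where it was at the start of the episode above 0.03 m or angle between any of red_cap_bottle, blue_cap_bottle, orange_cap_bottle's own z axis and vertical above 0.5 rad).
It also fails if it takes over 51 s, if anything falls off the work surface, if the arm or the gripper's body presses on something with over 40 N, if the wrist force passes 120 N, or if a joint passes its speed limit or range.

ROBOT

A 6-joint arm with a two-finger parallel gripper is mounted at the origin on a cart in front of the work surface, level with it; the furniture and walls round the work are solid. World frame = base frame: x ahead of the robot, y to its left, z up, the work surface at z = 0. Lengths are in mm, angles in rad, forces in N, time in s.
With the tool pointing down it reaches from about 350 to 875 mm from the base axis. Payload 4.2 kg.
Tool frame: the origin (TCP) lies at the very end of the fingers, on their centre line; the grasp point (between the pads) lies 19 mm behind it; z points along the fingers, y is the line along which they close (so a half turn about z gives the same grasp; the last joint's range is limited). The gripper opens to 85 mm and grips with 20 to 120 N. Pads are 22 mm wide; open, the fingers measure 114 mm over their backs; the gripper's body (76 mm by 85 mm) begins 54 mm behind the grasp point. The pads swing forward as they close: fully open they stand 13 mm farther back than shut.
Start: joints at [1.52, 0.385, 0.008, 0, -1.194, -0.259], TCP at [190.51, 595.235, 231.312] pointing down, gripper open.
Joint ranges: [-3.14, 3.14], [-1.21, 2.06], [-1.07, 1.41], [-3.16, 2.05], [-2.99, -0.16], [-3.1, 3.1]. Speed limits (rad/s): [2.79, 2.79, 3.14, 3.14, 3.14, 3.14].

INTERFACE

Orientations are given as a 3x3 rotation matrix whose columns are the frame's x, y, z axes.
In Python, from rig import * gives the robot as it stands. The module is installed in compiled form; this text tells all that it offers.
- The arm moves only by the tool servo_tool, never from a script. Its argument "plan" is a list of rows, each an object of numbers: "x", "y", "z": the shift along the tool's x, y, z in mm; "wx", "wy", "wz": the turn, a rotation vector about the tool's x, y, z in rad; "gripper": the opening, from 0 (shut) to 1 (fully open). A call has 1 to 20 rows; each row shifts and turns the commanded pose from where the row before left it, along the tool's axes as they then stand; what a row does not reach is not made up. A row lasts 1/12 s, in which the tool goes at most 41.7 mm and 7.16 degrees, less where a joint would pass 70% of its speed; a pose out of reach is approached as far as the arm can. A call is refused whole if a number of a shift passes 41.7 or a number of a turn 0.125, either way. A call with a gripper value outside its range is refused whole. The fingers move at their own pace and stop on an object; "squeeze" is the grip in N (left out, the last holds). Time passes only in rows, so rows that do not move let the fingers close. It gives the time, the measured TCP pose, the force, the opening and the grip force at its end, in the units of the state.
- read_state(): the state, without advancing time (a new reading comes with each control period).
- capture(name): name is "scene" or "top"; returns a dict with "frame" (420x560x3 uint8, red, green, blue), "camera_matrix" (3x3 intrinsics, pixels), "R" (3x3) and "t" (3): a world point X has camera coordinates R X + t. Camera axes: x right, y down, z forward; pixel columns grow to the right and rows downward; lengths in mm; the calibration is good to about 2 mm. A picture is of the moment at which its call begins. There is no depth.
- sign_off(): hands the job in; it is judged then, once.
Trained networks look in a picture, given as the dict that the camera call returned (one of the last four; its "shot" number tells which), for a name from the list of things; names that differ only in an ending like _2 or _b are one class to them, and where a whole thing is asked for, a point or a joint stands for the part that bears it (a point fixed in the world has none). Each returns a list of dicts, best first, with "score" (0 to 1); they miss things now and then, are a little off and sometimes report something else, mostly with a low value. They report only what shows in the picture. A call takes as long as a camera call.
- boxes_of(picture, target): "bbox" ([centre column, centre row, width, height] in pixels, round what is visible of it).
- place_of(picture, target): "point" ([column, row] in pixels: a listed point, or the origin of a listed thing).
The state is a dict: "clock": time; "joint_pos": joint angles; "joint_vel": joint speeds; "joint_torque": joint torques, N m; "tcp_pos": TCP position; "tcp_rot": TCP orientation; "force": force on the tool from outside, world axes, zero at the start; "ft_torque": the same for the moment, N m; "width": finger opening in mm; "grip_force": force on a finger pad.
Only numpy, scipy, OpenCV 4.12 (cv2) and the standard library are available. Lean on these libraries where they do the work, as an engineer would, in place of code of your own. Each camera call takes 0.05 s, during which the arm holds its last target. There are 200 camera calls.

## Working session

There is one attempt and no reset: what is moved stays moved. The work goes in short steps, Python scripts to look and compute and a tool call to move; the robot and the scene stay as the last step left them, time stands still between calls to the robot, and variables do not carry over. Pictures are saved under pics/ and viewed, at most 10 in all, crops included, and the job is handed in when it is done.

Besides the shell and the picture viewer there is one more tool, called after "Emit:" by a JSON object that holds its "method" and its "body". servo_tool: Moves the arm, as the interface text tells. Its arguments: {"type":"object","properties":{"plan":{"type":"array"},"squeeze":{"type":"number"}},"required":["plan"]}

```bash
mkdir -p pics; cat > h.py <<'E'
from rig import *
import numpy as np, cv2
np.set_printoptions(precision=3,suppress=True)
def ray(p,px):
    R=np.array(p["R"]);t=np.array(p["t"]);K=np.array(p["camera_matrix"])
    return -R.T@t, R.T@np.linalg.inv(K)@np.array([px[0],px[1],1.])
def atz(p,px,z):
    c,d=ray(p,px); return c+d*(z-c[2])/d[2]
def proj(p,X):
    R=np.array(p["R"]);t=np.array(p["t"]);K=np.array(p["camera_matrix"])
    q=K@(R@np.array(X,float)+t); return q[:2]/q[2]
def save(p,n): cv2.imwrite("pics/"+n+".png",p["frame"][:,:,::-1])
E
python3 - <<'E'
from h import *
s=read_state();print(s["clock"],s["tcp_pos"],s["tcp_rot"],s["width"])
Z=dict(stand=0,shield_edge=100,shuttle_grip=46,needle_knob=205,vial_red_mouth=62,needle_tip=33,vial_wash=20,vial_yellow=20,vial_green=20,vial_violet=20,red_cap_bottle=0,blue_cap_bottle=0,orange_cap_bottle=0)
for c in("scene","top"):
    p=capture(c);save(p,c+"0");print(c,-np.array(p["R"]).T@np.array(p["t"]))
    for n,z in Z.items():
        for r in place_of(p,n)[:2]: print(n,round(r["score"],2),np.array(r["point"]),atz(p,r["point"],z))
E
```

```text
0.0 [190.328 594.695 230.211] [[ 0.952 -0.305 -0.001]
 [-0.305 -0.952 -0.002]
 [ 0.     0.002 -1.   ]] 85.53255112634976
scene [ -26.423 -674.735  606.623]
stand 0.56 [292.9 278.5] [ 568.143 -178.4      0.   ]
shield_edge 0.9 [300.7 255.4] [ 536.937 -224.979  100.   ]
shuttle_grip 0.77 [301.7 273.8] [ 546.807 -220.114   46.   ]
needle_knob 0.7 [294.8 196.4] [ 571.198 -181.462  205.   ]
needle_knob 0.24 [267.3 268.6] [ 360.789 -300.897  205.   ]
vial_red_mouth 0.62 [267.1 258.1] [ 525.603 -142.34    62.   ]
vial_red_mouth 0.51 [295.4 272.1] [ 526.624 -219.737   62.   ]
vial_wash 0.52 [292.3 270.6] [ 569.065 -175.98    20.   ]
vial_yellow 0.45 [308.6 268.7] [ 597.467 -199.303   20.   ]
vial_green 0.46 [318.7 267.6] [ 615.001 -214.059   20.   ]
vial_violet 0.48 [280.6 270.9] [ 551.753 -156.886   20.   ]
red_cap_bottle 0.76 [384.4 267.9] [ 732.118 -314.535    0.   ]
blue_cap_bottle 0.76 [393. 291.] [ 671.752 -368.965    0.   ]
blue_cap_bottle 0.53 [300.2 256.9] [ 642.563 -139.161    0.   ]
orange_cap_bottle 0.66 [200.2 272. ] [451.289  -1.348   0.   ]
orange_cap_bottle 0.63 [299.2 275.7] [ 584.876 -182.831    0.   ]
top [ 565.282  -98.264 1013.618]
stand 0.92 [302.6 216.8] [ 579.695 -180.287    0.   ]
shield_edge 0.97 [325.2 236.5] [ 531.259 -226.204  100.   ]
shuttle_grip 0.35 [303.3 218.8] [ 573.985 -178.332   46.   ]
needle_knob 0.58 [313.4 217.7] [ 574.89  -186.572  205.   ]
vial_green 0.7 [369.1 176.6] [ 684.641 -353.006   20.   ]
red_cap_bottle 0.68 [352.1 166.3] [ 714.427 -312.665    0.   ]
red_cap_bottle 0.45 [309.4 217. ] [ 579.175 -198.337    0.   ]
blue_cap_bottle 0.73 [368.7 176.3] [ 687.842 -357.064    0.   ]
orange_cap_bottle 0.75 [301.6 220.8] [ 569.102 -177.622    0.   ]
orange_cap_bottle 0.45 [233.6 263.3] [457.381   1.515   0.   ]
```

```bash
python3 - <<'E'
import cv2
a=cv2.imread("pics/scene0.png")[150:340,160:430];b=cv2.imread("pics/top0.png")[130:310,190:420]
cv2.imwrite("pics/s1.png",cv2.resize(a,None,fx=2.9,fy=2.9,interpolation=2));cv2.imwrite("pics/t1.png",cv2.resize(b,None,fx=3.2,fy=3.2,interpolation=2))
E
```

```text
(no output)
```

View pics/s1.png

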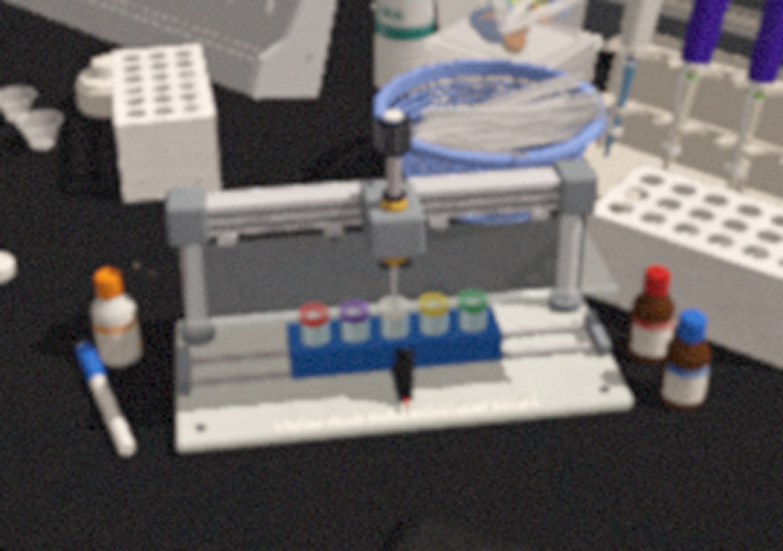

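View pics/t1.png

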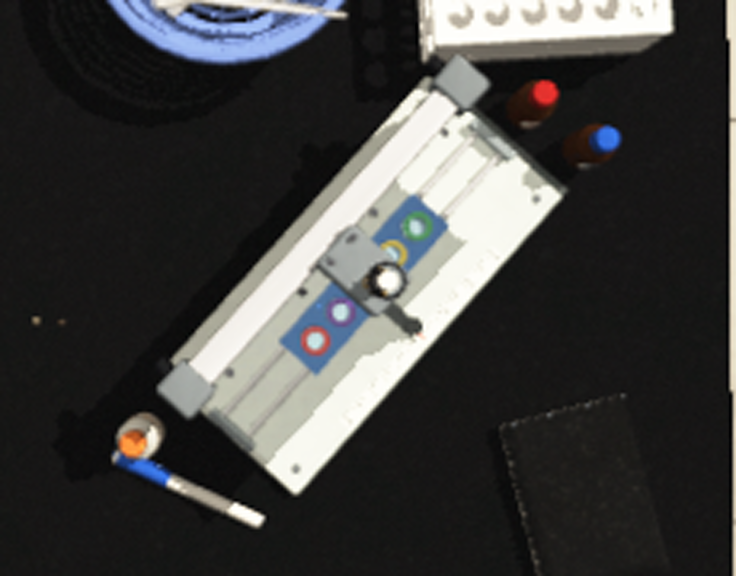

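The scene view shows the red vial at the left end (+60 mm), then violet, wash, yellow and green, with the grip post in front at about (403,370) in the crop. The top view agrees: red at (315,341), green at (417,226), knob at (386,280). I'll refine the stand pose by fitting these together.

```bash
python3 - <<'E'
from h import *
from scipy.optimize import least_squares
pt=capture("top");ps=capture("scene")
T=lambda u,v:(190+u/3.2,130+v/3.2); S=lambda u,v:(160+u/2.9,150+v/2.9)
# (cam, px, stand xyz, vial y sign)
obs=[(pt,T(315,341),(0,60,62)),(pt,T(341,312),(0,30,62)),(pt,T(392,253),(0,-30,62)),(pt,T(417,226),(0,-60,62)),
(pt,T(297,494),(-75,165,12)),(pt,T(566,190),(-75,-165,12)),(pt,(325.2,236.5),(-63,0,100)),
(ps,S(313,309),(0,60,62)),(ps,S(354,306),(0,30,62)),(ps,S(433,300),(0,-30,62)),(ps,S(472,296),(0,-60,62)),
(ps,S(178,444),(-75,165,12)),(ps,S(632,402),(-75,-165,12)),(ps,(294.8,196.4),(0,0,205)),(pt,(313.4,217.7),(0,0,205)),(ps,(301.7,273.8),(-50,0,46)),(ps,(300.7,255.4),(-63,0,100))]
def W(q,P):
    c,s=np.cos(q[2]),np.sin(q[2]);return np.array([q[0]+c*P[0]-s*P[1],q[1]+s*P[0]+c*P[1],P[2]])
f=lambda q,o=obs:np.concatenate([proj(p,W(q,P))-px for p,px,P in o])
q0=[575,-182,.55]
for nm,o in(("all",obs),("top",[o for o in obs if o[0] is pt]),("scene",[o for o in obs if o[0] is ps])):
    r=least_squares(lambda q:f(q,o),q0,loss="soft_l1",x_scale=[1,1,.01]);print(nm,r.x);print(r.fun.shape,f(r.x,o).reshape(-1,2).round(1).tolist())
E
```

```text
all [ 575.194 -180.643    0.845]
(34,) [[0.3, -0.2], [0.2, -0.2], [0.2, 0.2], [0.4, -0.4], [-0.1, 0.6], [-1.0, 1.2], [0.6, -0.9], [0.1, 0.3], [-0.1, 0.1], [0.1, -0.2], [0.2, -0.1], [-0.6, 0.0], [0.7, -1.1], [1.0, -0.8], [-2.8, -0.1], [-2.2, 0.7], [-0.0, 1.3]]
top [ 575.101 -180.751    0.845]
(16,) [[0.4, -0.2], [0.3, -0.2], [0.3, 0.2], [0.4, -0.3], [-0.1, 0.7], [-1.0, 1.2], [0.7, -0.9], [-2.7, -0.1]]
scene [ 575.392 -180.476    0.844]
(18,) [[0.1, 0.2], [-0.1, 0.0], [0.1, -0.3], [0.2, -0.1], [-0.6, -0.1], [0.6, -1.2], [1.0, -0.9], [-2.3, 0.6], [-0.1, 1.2]]
```

```bash
cat >> h.py <<'E'
from scipy.spatial.transform import Rotation as Ro
Q=np.array([575.2,-180.6,0.845])
c,s=np.cos(Q[2]),np.sin(Q[2]); XS=np.array([c,s,0]);YS=np.array([-s,c,0]);ZS=np.array([0,0,1.])
def W(P): return np.array([Q[0],Q[1],0])+P[0]*XS+P[1]*YS+P[2]*ZS
def rot(a,sg=1): # tilt a, tool y = sg*YS
    z=np.sin(a)*XS-np.cos(a)*ZS; y=sg*YS; return np.c_[np.cross(y,z),y,z]
def delta(P,R):
    st=read_state();R0=np.array(st["tcp_rot"]);p=np.array(st["tcp_pos"])
    print("clk",st["clock"],"tcp",p,"q",np.array(st["joint_pos"]),"w",st["width"],"F",np.array(st["force"]))
    print("shift",R0.T@(W(P)-p),"turn",Ro.from_matrix(R0.T@R).as_rotvec(),"stand xyz",np.array([(p-W([0,0,0]))@v for v in (XS,YS,ZS)]))
E
python3 -c "
from h import *
delta([0,0,300],rot(0)); delta([0,0,300],rot(0,-1))"
```

```text
clk 1.5 tcp [190.514 595.234 231.334] q [ 1.52   0.385  0.008  0.    -1.194 -0.259] w 85.69046219165307 F [-0.287 -0.438  0.706]
shift [602.887 621.632 -68.684] turn [-0.     0.     1.987] stand xyz [324.973 802.679 231.334]
clk 1.5 tcp [190.514 595.234 231.334] q [ 1.52   0.385  0.008  0.    -1.194 -0.259] w 85.69046219165307 F [-0.287 -0.438  0.706]
shift [602.887 621.632 -68.684] turn [-0.    -0.    -1.155] stand xyz [324.973 802.679 231.334]
```

Emit:
{"method": "servo_tool", "body": {"plan": [{"z": -35, "gripper": 1}, {"z": -34}, {"x": 28, "y": 29}, {"x": 28, "y": 29}, {"x": 28, "y": 29}, {"x": 28, "y": 29}, {"x": 28, "y": 29}, {"x": 28, "y": 29}, {"x": 28, "y": 29}, {"x": 28, "y": 29}, {"x": 28, "y": 29}, {"x": 28, "y": 29}, {"x": 28, "y": 29}, {"x": 28, "y": 29}, {"x": 28, "y": 29}, {"x": 28, "y": 29}, {"x": 28, "y": 29}, {"x": 28, "y": 29}, {"x": 28, "y": 29}, {"x": 28, "y": 29}]}}

```text
$.plan[0]: bad value
```

```bash
python3 -c "
from h import *
delta([0,0,300],rot(0))"
```

```text
clk 1.5 tcp [190.514 595.234 231.334] q [ 1.52   0.385  0.008  0.    -1.194 -0.259] w 85.69046219165307 F [-0.287 -0.438  0.706]
shift [602.887 621.632 -68.684] turn [-0.     0.     1.987] stand xyz [324.973 802.679 231.334]
```

Emit:
{"method": "servo_tool", "body": {"plan": [{"x": 0, "y": 0, "z": -35, "wx": 0, "wy": 0, "wz": 0, "gripper": 1}]}}

```text
clock: 1.58
tcp_pos: [189.2, 591.5, 258.8]
tcp_rot: [[0.952, -0.306, -0.004], [-0.306, -0.952, -0.016], [0.001, 0.016, -1.0]]
force: [-0.2, -0.3, -2.6]
width: 85.2
grip_force: 0.0
```

Emit:
{"method": "servo_tool", "body": {"plan": [{"x": 0, "y": 0, "z": -34, "wx": 0, "wy": 0, "wz": 0, "gripper": 1}, {"x": 28, "y": 29, "z": 0, "wx": 0, "wy": 0, "wz": 0, "gripper": 1}, {"x": 28, "y": 29, "z": 0, "wx": 0, "wy": 0, "wz": 0, "gripper": 1}, {"x": 28, "y": 29, "z": 0, "wx": 0, "wy": 0, "wz": 0, "gripper": 1}, {"x": 28, "y": 29, "z": 0, "wx": 0, "wy": 0, "wz": 0, "gripper": 1}, {"x": 28, "y": 29, "z": 0, "wx": 0, "wy": 0, "wz": 0, "gripper": 1}, {"x": 28, "y": 29, "z": 0, "wx": 0, "wy": 0, "wz": 0, "gripper": 1}, {"x": 28, "y": 29, "z": 0, "wx": 0, "wy": 0, "wz": 0, "gripper": 1}, {"x": 28, "y": 29, "z": 0, "wx": 0, "wy": 0, "wz": 0, "gripper": 1}, {"x": 28, "y": 29, "z": 0, "wx": 0, "wy": 0, "wz": 0, "gripper": 1}, {"x": 28, "y": 29, "z": 0, "wx": 0, "wy": 0, "wz": 0, "gripper": 1}, {"x": 28, "y": 29, "z": 0, "wx": 0, "wy": 0, "wz": 0, "gripper": 1}, {"x": 28, "y": 29, "z": 0, "wx": 0, "wy": 0, "wz": 0, "gripper": 1}, {"x": 28, "y": 29, "z": 0, "wx": 0, "wy": 0, "wz": 0, "gripper": 1}, {"x": 28, "y": 29, "z": 0, "wx": 0, "wy": 0, "wz": 0, "gripper": 1}, {"x": 28, "y": 29, "z": 0, "wx": 0, "wy": 0, "wz": 0, "gripper": 1}, {"x": 28, "y": 29, "z": 0, "wx": 0, "wy": 0, "wz": 0, "gripper": 1}, {"x": 28, "y": 29, "z": 0, "wx": 0, "wy": 0, "wz": 0, "gripper": 1}]}}

```text
clock: 3.08
tcp_pos: [494.0, -21.4, 300.7]
tcp_rot: [[0.952, -0.305, 0.001], [-0.305, -0.952, 0.0], [0.001, -0.001, -1.0]]
force: [0.4, 0.6, 0.8]
width: 85.2
grip_force: 0.0
```

```bash
python3 -c "
from h import *
delta([0,0,300],rot(0))"
```

```text
clk 3.0833 tcp [494.019 -21.443 300.732] q [ 0.286  0.114 -0.183  0.    -1.273  0.975] w 85.23823652187538 F [0.389 0.628 0.83 ]
shift [125.833 126.836   0.77 ] turn [-0.001  0.     1.987] stand xyz [ 65.163 166.358 300.732]
```

Emit:
{"method": "servo_tool", "body": {"plan": [{"x": 29, "y": 29, "z": 0, "wx": 0, "wy": 0, "wz": 0, "gripper": 1}, {"x": 29, "y": 29, "z": 0, "wx": 0, "wy": 0, "wz": 0, "gripper": 1}, {"x": 29, "y": 29, "z": 0, "wx": 0, "wy": 0, "wz": 0, "gripper": 1}, {"x": 29, "y": 29, "z": 0, "wx": 0, "wy": 0, "wz": 0, "gripper": 1}, {"x": 10, "y": 11, "z": 0, "wx": 0, "wy": 0, "wz": 0.124, "gripper": 1}, {"x": 0, "y": 0, "z": 0, "wx": 0, "wy": 0, "wz": 0.124, "gripper": 1}, {"x": 0, "y": 0, "z": 0, "wx": 0, "wy": 0, "wz": 0.124, "gripper": 1}, {"x": 0, "y": 0, "z": 0, "wx": 0, "wy": 0, "wz": 0.124, "gripper": 1}, {"x": 0, "y": 0, "z": 0, "wx": 0, "wy": 0, "wz": 0.124, "gripper": 1}, {"x": 0, "y": 0, "z": 0, "wx": 0, "wy": 0, "wz": 0.124, "gripper": 1}, {"x": 0, "y": 0, "z": 0, "wx": 0, "wy": 0, "wz": 0.124, "gripper": 1}, {"x": 0, "y": 0, "z": 0, "wx": 0, "wy": 0, "wz": 0.124, "gripper": 1}, {"x": 0, "y": 0, "z": 0, "wx": 0, "wy": 0, "wz": 0.124, "gripper": 1}, {"x": 0, "y": 0, "z": 0, "wx": 0, "wy": 0, "wz": 0.124, "gripper": 1}, {"x": 0, "y": 0, "z": 0, "wx": 0, "wy": 0, "wz": 0.124, "gripper": 1}, {"x": 0, "y": 0, "z": 0, "wx": 0, "wy": 0, "wz": 0.124, "gripper": 1}, {"x": 0, "y": 0, "z": 0, "wx": 0, "wy": 0, "wz": 0.124, "gripper": 1}, {"x": 0, "y": 0, "z": 0, "wx": 0, "wy": 0, "wz": 0.124, "gripper": 1}, {"x": 0, "y": 0, "z": 0, "wx": 0, "wy": 0, "wz": 0.124, "gripper": 1}, {"x": 0, "y": 0, "z": 0, "wx": 0, "wy": 0, "wz": 0.124, "gripper": 1}]}}

```text
clock: 4.75
tcp_pos: [574.8, -178.8, 300.3]
tcp_rot: [[-0.666, -0.746, 0.0], [-0.746, 0.666, 0.0], [-0.0, 0.0, -1.0]]
force: [-0.8, -0.8, 0.8]
width: 85.5
grip_force: 0.0
```

```bash
python3 -c "
from h import *
p=capture('scene');cv2.imwrite('pics/s2.png',cv2.resize(p['frame'][60:330,160:430,::-1],None,fx=2.2,fy=2.2))
delta([0,0,186],rot(0)); print((proj(p,read_state()['tcp_pos'])-[160,60])*2.2)"
```

```text
clk 4.8 tcp [ 574.807 -178.761  300.325] q [-0.033  0.307  0.065 -0.    -1.329 -0.7  ] w 85.46713023689473 F [ 0.154 -0.491 -0.519]
shift [  1.104  -1.526 114.325] turn [ 0.     0.    -0.007] stand xyz [  1.115   1.514 300.325]
[296.759 199.937]
```

View pics/s2.png

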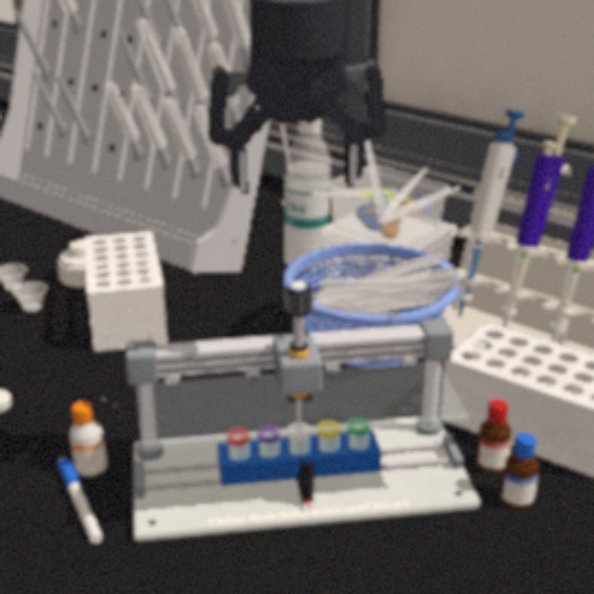

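The gripper straddles the needle axis at column 297, right over the knob at (297,297), which confirms the calibration and the stand pose. Next I'll go down and grip.

Emit:
{"method": "servo_tool", "body": {"plan": [{"x": 1, "y": -1.5, "z": 30, "wx": 0, "wy": 0, "wz": 0, "gripper": 1}, {"x": 0, "y": 0, "z": 30, "wx": 0, "wy": 0, "wz": 0, "gripper": 1}, {"x": 0, "y": 0, "z": 30, "wx": 0, "wy": 0, "wz": 0, "gripper": 1}, {"x": 0, "y": 0, "z": 26, "wx": 0, "wy": 0, "wz": 0, "gripper": 1}, {"x": 0, "y": 0, "z": 0, "wx": 0, "wy": 0, "wz": 0, "gripper": 1}, {"x": 0, "y": 0, "z": 0, "wx": 0, "wy": 0, "wz": 0, "gripper": 0}, {"x": 0, "y": 0, "z": 0, "wx": 0, "wy": 0, "wz": 0, "gripper": 0}, {"x": 0, "y": 0, "z": 0, "wx": 0, "wy": 0, "wz": 0, "gripper": 0}, {"x": 0, "y": 0, "z": 0, "wx": 0, "wy": 0, "wz": 0, "gripper": 0}, {"x": 0, "y": 0, "z": 0, "wx": 0, "wy": 0, "wz": 0, "gripper": 0}, {"x": 0, "y": 0, "z": 0, "wx": 0, "wy": 0, "wz": 0, "gripper": 0}, {"x": 0, "y": 0, "z": 0, "wx": 0, "wy": 0, "wz": 0, "gripper": 0}], "squeeze": 50}}

```text
clock: 5.8
tcp_pos: [575.7, -180.4, 185.5]
tcp_rot: [[-0.661, -0.75, 0.002], [-0.75, 0.661, -0.0], [-0.001, -0.001, -1.0]]
force: [-1.5, 1.6, 2.8]
width: 23.7
grip_force: 48.8
```

Emit:
{"method": "servo_tool", "body": {"plan": [{"x": 0, "y": 0, "z": -10, "wx": 0, "wy": 0, "wz": 0, "gripper": 0}, {"x": 0, "y": 0, "z": -12, "wx": 0, "wy": 0, "wz": 0, "gripper": 0}, {"x": 0, "y": 0, "z": -12, "wx": 0, "wy": 0, "wz": 0, "gripper": 0}, {"x": 0, "y": 0, "z": -6, "wx": 0, "wy": 0, "wz": 0, "gripper": 0}, {"x": 0, "y": 0, "z": -3, "wx": 0, "wy": 0, "wz": 0, "gripper": 0}, {"x": 0, "y": 0, "z": -2, "wx": 0, "wy": 0, "wz": 0, "gripper": 0}, {"x": 0, "y": 0, "z": 0, "wx": 0, "wy": 0, "wz": 0, "gripper": 0}, {"x": 0, "y": 0, "z": 0, "wx": 0, "wy": 0, "wz": 0, "gripper": 0}]}}

```text
clock: 6.47
tcp_pos: [575.6, -180.4, 228.9]
tcp_rot: [[-0.662, -0.75, 0.0], [-0.75, 0.662, 0.0], [-0.0, -0.0, -1.0]]
force: [3.4, 0.8, -5.0]
width: 23.5
grip_force: 50.3
```

Emit:
{"method": "servo_tool", "body": {"plan": [{"x": 0, "y": 0, "z": -2, "wx": 0, "wy": 0, "wz": 0, "gripper": 0}, {"x": 0, "y": 0, "z": 0, "wx": 0, "wy": 0, "wz": 0, "gripper": 0}, {"x": 0, "y": 0, "z": 0, "wx": 0, "wy": 0, "wz": 0, "gripper": 0}]}}

```text
clock: 6.72
tcp_pos: [575.5, -180.3, 229.1]
tcp_rot: [[-0.662, -0.75, -0.001], [-0.75, 0.662, 0.001], [-0.0, 0.001, -1.0]]
force: [6.1, -0.0, -11.2]
width: 23.9
grip_force: 50.6
```

```bash
python3 -c "
from h import *
p=capture('scene');cv2.imwrite('pics/s3.png',cv2.resize(p['frame'][150:340,160:430,::-1],None,fx=2.9,fy=2.9,interpolation=2))
for n in('needle_knob','needle_tip'): print(n,place_of(p,n)[:2],[proj(p,W([0,0,z])) for z in ((248.5,203.5) if n[-1]=='b' else (77,32))])"
```

```text
needle_knob [{'point': [297.0, 178.5], 'score': 0.55}] [array([295.751, 175.83 ]), array([295.738, 196.229])]
needle_tip [] [array([295.704, 248.625]), array([295.693, 265.69 ])]
```

View pics/s3.png

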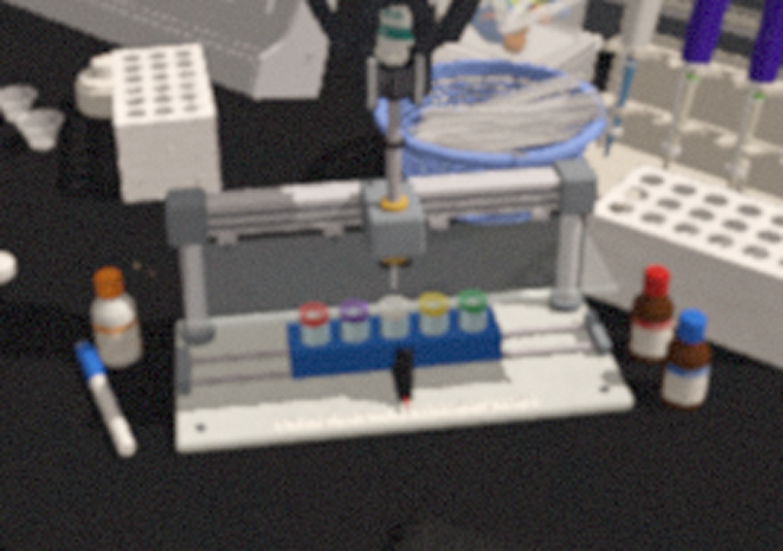

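The needle is at its upper stop: the force rises there, and the tip shows above the vials at (394,280). Next I'll release, go up, move to the front and tilt 45°, which clears the body past the shield by my geometry.

Emit:
{"method": "servo_tool", "body": {"plan": [{"x": 0, "y": 0, "z": 2, "wx": 0, "wy": 0, "wz": 0, "gripper": 1}, {"x": 0, "y": 0, "z": 0, "wx": 0, "wy": 0, "wz": 0, "gripper": 1}, {"x": 0, "y": 0, "z": 0, "wx": 0, "wy": 0, "wz": 0, "gripper": 1}, {"x": 0, "y": 0, "z": 0, "wx": 0, "wy": 0, "wz": 0, "gripper": 1}, {"x": 0, "y": 0, "z": 0, "wx": 0, "wy": 0, "wz": 0, "gripper": 1}, {"x": 0, "y": 0, "z": -32, "wx": 0, "wy": 0, "wz": 0, "gripper": 1}, {"x": 0, "y": 0, "z": -32, "wx": 0, "wy": 0, "wz": 0, "gripper": 1}, {"x": 38, "y": 0, "z": 0, "wx": 0, "wy": 0, "wz": 0, "gripper": 1}, {"x": 38, "y": 0, "z": 0, "wx": 0, "wy": 0, "wz": 0, "gripper": 1}, {"x": 38, "y": 0, "z": 0, "wx": 0, "wy": 0, "wz": 0, "gripper": 1}, {"x": 0, "y": 0, "z": 0, "wx": 0, "wy": -0.1122, "wz": 0, "gripper": 1}, {"x": 0, "y": 0, "z": 0, "wx": 0, "wy": -0.1122, "wz": 0, "gripper": 1}, {"x": 0, "y": 0, "z": 0, "wx": 0, "wy": -0.1122, "wz": 0, "gripper": 1}, {"x": 0, "y": 0, "z": 0, "wx": 0, "wy": -0.1122, "wz": 0, "gripper": 1}, {"x": 0, "y": 0, "z": 0, "wx": 0, "wy": -0.1122, "wz": 0, "gripper": 1}, {"x": 0, "y": 0, "z": 0, "wx": 0, "wy": -0.1122, "wz": 0, "gripper": 1}, {"x": 0, "y": 0, "z": 0, "wx": 0, "wy": -0.1122, "wz": 0, "gripper": 1}, {"x": 0, "y": 0, "z": 0, "wx": 0, "wy": 0, "wz": 0, "gripper": 1}]}}

```text
clock: 8.37
tcp_pos: [497.9, -268.4, 291.3]
tcp_rot: [[-0.472, -0.746, 0.47], [-0.524, 0.666, 0.531], [-0.709, 0.005, -0.705]]
force: [0.3, -0.6, -0.6]
width: 85.2
grip_force: 0.0
```

```bash
python3 -c "
from h import *
delta([-114.4,0,110.4],rot(np.pi/4))"
```

```text
clk 8.3667 tcp [ 497.853 -268.388  291.33 ] q [-0.672  0.283  0.07  -0.805 -1.385  0.11 ] w 85.20529495407806 F [ 0.31  -0.635 -0.581]
shift [126.528  -0.411 129.356] turn [ 0.001  0.003 -0.005] stand xyz [-117.      -0.414  291.33 ]
```

Emit:
{"method": "servo_tool", "body": {"plan": [{"x": 25.3, "y": 0, "z": 25.9, "wx": 0, "wy": 0, "wz": 0, "gripper": 1}, {"x": 25.3, "y": 0, "z": 25.9, "wx": 0, "wy": 0, "wz": 0, "gripper": 1}, {"x": 25.3, "y": 0, "z": 25.9, "wx": 0, "wy": 0, "wz": 0, "gripper": 1}, {"x": 25.3, "y": 0, "z": 25.9, "wx": 0, "wy": 0, "wz": 0, "gripper": 1}, {"x": 25.3, "y": 0, "z": 25.9, "wx": 0, "wy": 0, "wz": 0, "gripper": 1}, {"x": 0, "y": 0, "z": 0, "wx": 0, "wy": 0, "wz": 0, "gripper": 1}, {"x": 0, "y": 0, "z": 0, "wx": 0, "wy": 0, "wz": 0, "gripper": 1}]}}

```text
clock: 8.95
tcp_pos: [500.9, -263.8, 111.3]
tcp_rot: [[-0.47, -0.751, 0.464], [-0.53, 0.66, 0.532], [-0.706, 0.004, -0.708]]
force: [1.5, -0.5, -0.1]
width: 85.3
grip_force: 0.0
```

```bash
python3 -c "
from h import *
delta([-36.6,0,32.6],rot(np.pi/4))
p=capture('top');print(proj(p,W([-50,0,60])));cv2.imwrite('pics/t3.png',cv2.resize(p['frame'][130:310,190:420,::-1],None,fx=3.2,fy=3.2,interpolation=2))"
```

```text
clk 8.95 tcp [ 500.881 -263.844  111.325] q [-0.679  0.489 -0.099 -0.888 -1.142  0.412] w 85.29839394244705 F [ 1.548 -0.539 -0.123]
shift [  2.479  -0.972 108.694] turn [ 0.006 -0.001  0.   ] stand xyz [-111.591    0.337  111.325]
[319.666 231.586]
```

View pics/t3.png

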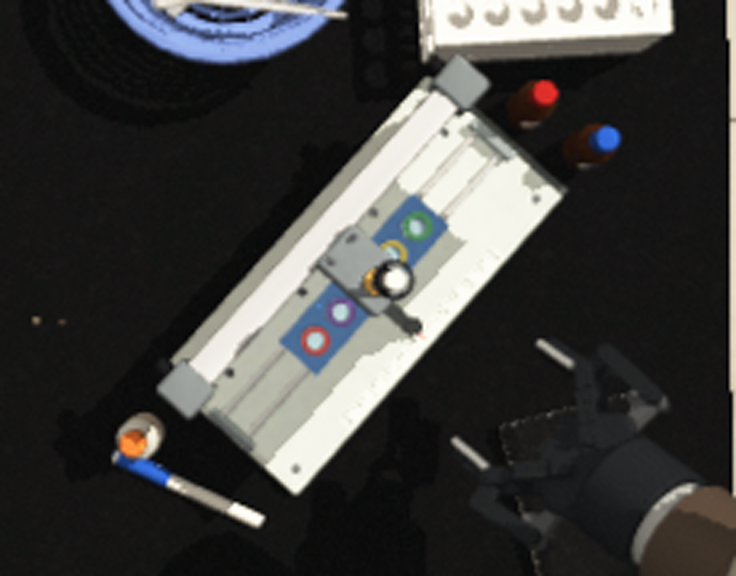

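The post top shows at (414,324), matching the projected (415,325), and the fingers straddle it. I'll go in and grip.

Emit:
{"method": "servo_tool", "body": {"plan": [{"x": 2.5, "y": -1, "z": 30, "wx": 0, "wy": 0, "wz": 0, "gripper": 1}, {"x": 0, "y": 0, "z": 30, "wx": 0, "wy": 0, "wz": 0, "gripper": 1}, {"x": 0, "y": 0, "z": 25, "wx": 0, "wy": 0, "wz": 0, "gripper": 1}, {"x": 0, "y": 0, "z": 15, "wx": 0, "wy": 0, "wz": 0, "gripper": 1}, {"x": 0, "y": 0, "z": 8, "wx": 0, "wy": 0, "wz": 0, "gripper": 1}, {"x": 0, "y": 0, "z": 0, "wx": 0, "wy": 0, "wz": 0, "gripper": 1}, {"x": 0, "y": 0, "z": 0, "wx": 0, "wy": 0, "wz": 0, "gripper": 1}]}}

```text
clock: 9.58
tcp_pos: [552.0, -209.9, 35.7]
tcp_rot: [[-0.466, -0.75, 0.469], [-0.532, 0.661, 0.529], [-0.707, -0.003, -0.707]]
force: [-1.0, -0.1, -0.4]
width: 85.3
grip_force: 0.0
```

```bash
python3 -c "
from h import *
delta([-36.6,0,32.6],rot(np.pi/4))"
```

```text
clk 9.5833 tcp [ 552.02  -209.896   35.728] q [-0.569  0.601 -0.126 -0.993 -0.986  0.488] w 85.25782158174505 F [-0.958 -0.122 -0.405]
shift [1.708 2.114 2.707] turn [ 0.001 -0.     0.005] stand xyz [-37.298  -2.107  35.728]
```

Emit:
{"method": "servo_tool", "body": {"plan": [{"x": 0, "y": 1.5, "z": 2, "wx": 0, "wy": 0, "wz": 0, "gripper": 1}, {"x": 0, "y": 0, "z": 0, "wx": 0, "wy": 0, "wz": 0, "gripper": 0}, {"x": 0, "y": 0, "z": 0, "wx": 0, "wy": 0, "wz": 0, "gripper": 0}, {"x": 0, "y": 0, "z": 0, "wx": 0, "wy": 0, "wz": 0, "gripper": 0}, {"x": 0, "y": 0, "z": 0, "wx": 0, "wy": 0, "wz": 0, "gripper": 0}, {"x": 0, "y": 0, "z": 0, "wx": 0, "wy": 0, "wz": 0, "gripper": 0}, {"x": 0, "y": 0, "z": 0, "wx": 0, "wy": 0, "wz": 0, "gripper": 0}, {"x": 0, "y": 0, "z": 0, "wx": 0, "wy": 0, "wz": 0, "gripper": 0}, {"x": 0, "y": 0, "z": 0, "wx": 0, "wy": 0, "wz": 0, "gripper": 0}, {"x": 0, "y": 0, "z": 0, "wx": 0, "wy": 0, "wz": 0, "gripper": 0}], "squeeze": 30}}

```text
clock: 10.42
tcp_pos: [551.2, -207.3, 32.8]
tcp_rot: [[-0.468, -0.75, 0.468], [-0.53, 0.662, 0.53], [-0.707, -0.0, -0.707]]
force: [-0.9, 0.2, 0.8]
width: 12.8
grip_force: 29.2
```

```bash
python3 -c "
from h import *
delta([-36.6,-60,32.6],rot(np.pi/4))"
```

```text
clk 10.4167 tcp [ 551.157 -207.308   32.829] q [-0.567  0.603 -0.131 -0.997 -0.982  0.492] w 12.801694151397713 F [-0.922  0.225  0.806]
shift [  0.762 -60.254  -0.414] turn [ 0.002 -0.     0.002] stand xyz [-35.935   0.256  32.829]
```

Emit:
{"method": "servo_tool", "body": {"plan": [{"x": 0, "y": -2, "z": 0, "wx": 0, "wy": 0, "wz": 0, "gripper": 0}, {"x": 0, "y": -4, "z": 0, "wx": 0, "wy": 0, "wz": 0, "gripper": 0}, {"x": 0, "y": -5, "z": 0, "wx": 0, "wy": 0, "wz": 0, "gripper": 0}, {"x": 0, "y": -5, "z": 0, "wx": 0, "wy": 0, "wz": 0, "gripper": 0}, {"x": 0, "y": -5, "z": 0, "wx": 0, "wy": 0, "wz": 0, "gripper": 0}, {"x": 0, "y": -5, "z": 0, "wx": 0, "wy": 0, "wz": 0, "gripper": 0}, {"x": 0, "y": -5, "z": 0, "wx": 0, "wy": 0, "wz": 0, "gripper": 0}, {"x": 0, "y": -5, "z": 0, "wx": 0, "wy": 0, "wz": 0, "gripper": 0}, {"x": 0, "y": -5, "z": 0, "wx": 0, "wy": 0, "wz": 0, "gripper": 0}, {"x": 0, "y": -5, "z": 0, "wx": 0, "wy": 0, "wz": 0, "gripper": 0}, {"x": 0, "y": -5, "z": 0, "wx": 0, "wy": 0, "wz": 0, "gripper": 0}, {"x": 0, "y": -4, "z": 0, "wx": 0, "wy": 0, "wz": 0, "gripper": 0}, {"x": 0, "y": -3, "z": 0, "wx": 0, "wy": 0, "wz": 0, "gripper": 0}, {"x": 0, "y": -2, "z": 0, "wx": 0, "wy": 0, "wz": 0, "gripper": 0}, {"x": 0, "y": 0, "z": 0, "wx": 0, "wy": 0, "wz": 0, "gripper": 0}, {"x": 0, "y": 0, "z": 0, "wx": 0, "wy": 0, "wz": 0, "gripper": 0}]}}

```text
clock: 11.75
tcp_pos: [596.8, -248.2, 32.8]
tcp_rot: [[-0.468, -0.749, 0.469], [-0.531, 0.662, 0.528], [-0.706, -0.002, -0.708]]
force: [-3.7, -3.6, 3.3]
width: 12.9
grip_force: 29.7
```

```bash
python3 -c "
from h import *
delta([-36.6,-60,32.6],rot(np.pi/4))
p=capture('scene');print(proj(p,W([0,0,62])));cv2.imwrite('pics/s4.png',cv2.resize(p['frame'][220:310,220:380,::-1],None,fx=5,fy=5,interpolation=2))
for r in place_of(p,'vial_red_mouth')[:2]: print(r, [(atz(p,r['point'],62)-W([0,0,62]))@v for v in(XS,YS)])"
```

```text
clk 11.75 tcp [ 596.785 -248.247   32.823] q [-0.574  0.667  0.011 -0.954 -1.027  0.419] w 12.879537016753808 F [-3.748 -3.639  3.31 ]
shift [ 0.388  1.045 -0.074] turn [-0.    -0.001  0.003] stand xyz [-36.271 -61.044  32.823]
[295.7   254.398]
{'point': [296.7, 255.3], 'score': 0.5} [np.float64(-3.6462461205276764), np.float64(-1.6016605612543915)]
```

View pics/s4.png

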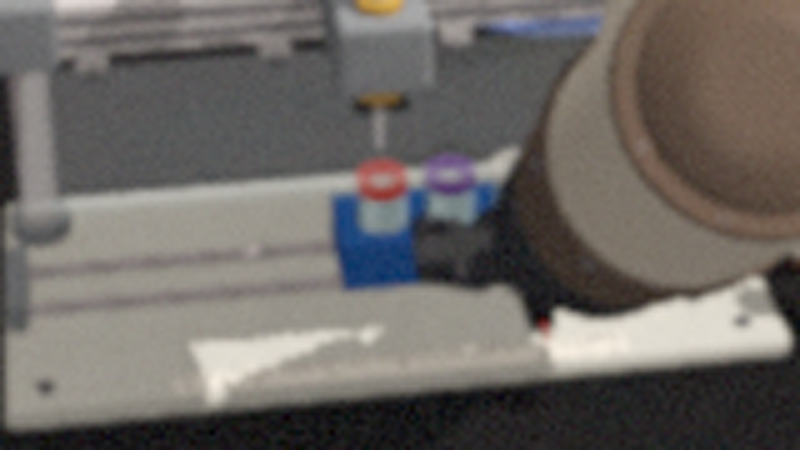

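The red collar is at column 382 and the needle at 379, so the shuttle is about 1 mm too far, as the TCP reading (-61.0) also says. I'll go back 1 mm, release and back out.

Emit:
{"method": "servo_tool", "body": {"plan": [{"x": 0, "y": 1, "z": 0, "wx": 0, "wy": 0, "wz": 0, "gripper": 0}, {"x": 0, "y": 0.3, "z": 0, "wx": 0, "wy": 0, "wz": 0, "gripper": 0}, {"x": 0, "y": 0, "z": 0, "wx": 0, "wy": 0, "wz": 0, "gripper": 0}, {"x": 0, "y": 0, "z": 0, "wx": 0, "wy": 0, "wz": 0, "gripper": 0}]}}

```text
clock: 12.18
tcp_pos: [596.3, -247.8, 32.8]
tcp_rot: [[-0.468, -0.748, 0.47], [-0.531, 0.663, 0.527], [-0.706, -0.003, -0.708]]
force: [-2.0, -4.6, 1.5]
width: 13.1
grip_force: 29.7
```

```bash
python3 -c "
from h import *
delta([-36.6,-60,32.6],rot(np.pi/4))"
```

```text
clk 12.1833 tcp [ 596.271 -247.775   32.837] q [-0.574  0.666  0.008 -0.955 -1.024  0.421] w 13.080489987835717 F [-1.998 -4.597  1.491]
shift [ 0.407  0.348 -0.073] turn [-0.002 -0.001  0.003] stand xyz [-36.26  -60.347  32.837]
```

Emit:
{"method": "servo_tool", "body": {"plan": [{"x": 0, "y": 0.7, "z": 0, "wx": 0, "wy": 0, "wz": 0, "gripper": 0}, {"x": 0, "y": 0, "z": 0, "wx": 0, "wy": 0, "wz": 0, "gripper": 0}, {"x": 0, "y": 0, "z": 0, "wx": 0, "wy": 0, "wz": 0, "gripper": 1}, {"x": 0, "y": 0, "z": 0, "wx": 0, "wy": 0, "wz": 0, "gripper": 1}, {"x": 0, "y": 0, "z": 0, "wx": 0, "wy": 0, "wz": 0, "gripper": 1}, {"x": 0, "y": 0, "z": 0, "wx": 0, "wy": 0, "wz": 0, "gripper": 1}, {"x": 0, "y": 0, "z": 0, "wx": 0, "wy": 0, "wz": 0, "gripper": 1}, {"x": 0, "y": 0, "z": -10, "wx": 0, "wy": 0, "wz": 0, "gripper": 1}, {"x": 0, "y": 0, "z": -25, "wx": 0, "wy": 0, "wz": 0, "gripper": 1}, {"x": 0, "y": 0, "z": -35, "wx": 0, "wy": 0, "wz": 0, "gripper": 1}, {"x": 0, "y": 0, "z": -40, "wx": 0, "wy": 0, "wz": 0, "gripper": 1}, {"x": -25, "y": 0, "z": -25, "wx": 0, "wy": 0, "wz": 0, "gripper": 1}, {"x": -25, "y": 0, "z": -25, "wx": 0, "wy": 0, "wz": 0, "gripper": 1}, {"x": -25, "y": 0, "z": -25, "wx": 0, "wy": 0, "wz": 0, "gripper": 1}, {"x": -25, "y": 0, "z": -25, "wx": 0, "wy": 0, "wz": 0, "gripper": 1}, {"x": -25, "y": 0, "z": -25, "wx": 0, "wy": 0, "wz": 0, "gripper": 1}, {"x": 0, "y": 0, "z": 0, "wx": 0, "wy": 0, "wz": 0, "gripper": 1}]}}

```text
clock: 13.6
tcp_pos: [544.4, -306.0, 297.2]
tcp_rot: [[-0.459, -0.75, 0.476], [-0.539, 0.661, 0.522], [-0.706, -0.017, -0.708]]
force: [1.1, -0.7, 1.5]
width: 85.7
grip_force: 0.0
```

```bash
python3 -c "
from h import *
delta([0,0,291],rot(0))
for c in('scene','top'):
    p=capture(c);f=cv2.cvtColor(p['frame'],cv2.COLOR_RGB2HSV)
    u0,v0=proj(p,W([0,0,60]));print(c,u0,v0)
    m=((f[...,0]<10)|(f[...,0]>170))&(f[...,1]>100)&(f[...,2]>90)
    y,x=np.nonzero(m);k=(abs(x-u0)<12)&(abs(y-v0)<12);print(k.sum(),x[k].mean() if k.any() else 0,y[k].mean() if k.any() else 0)
    if c=='scene':cv2.imwrite('pics/s5.png',cv2.resize(p['frame'][220:310,220:380,::-1],None,fx=5,fy=5,interpolation=2))
    else: print([ (n,r['point'],((atz(p,r['point'],20)-W([0,0,20]))@YS)) for n in('vial_violet','vial_yellow','vial_green') for r in place_of(p,n)[:1]])
"
```

```text
clk 13.6 tcp [ 544.388 -306.012  297.18 ] q [-0.67   0.369  0.209 -0.795 -1.408  0.088] w 85.69170445656113 F [ 1.128 -0.717  1.456]
shift [-77.365  59.96   84.469] turn [-0.015  0.784  0.009] stand xyz [-114.255  -60.193  297.18 ]
scene 295.69988649476886 255.16177220610803
40 295.125 255.55
top 304.671976577506 218.26242181532777
0 0 0
[]
```

View pics/s5.png

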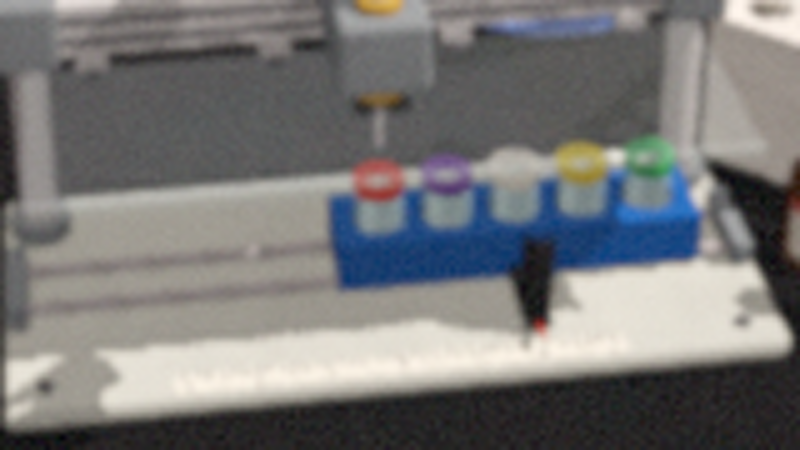

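The needle (column 379) and the red collar (379) line up within 1 mm, and all five vials are standing. Next I'll untilt and go back over the knob.

Emit:
{"method": "servo_tool", "body": {"plan": [{"x": 0, "y": 0, "z": 0, "wx": -0.015, "wy": 0.112, "wz": 0.009, "gripper": 1}, {"x": 0, "y": 0, "z": 0, "wx": 0, "wy": 0.112, "wz": 0, "gripper": 1}, {"x": 0, "y": 0, "z": 0, "wx": 0, "wy": 0.112, "wz": 0, "gripper": 1}, {"x": 0, "y": 0, "z": 0, "wx": 0, "wy": 0.112, "wz": 0, "gripper": 1}, {"x": 0, "y": 0, "z": 0, "wx": 0, "wy": 0.112, "wz": 0, "gripper": 1}, {"x": 0, "y": 0, "z": 0, "wx": 0, "wy": 0.112, "wz": 0, "gripper": 1}, {"x": 0, "y": 0, "z": 0, "wx": 0, "wy": 0.112, "wz": 0, "gripper": 1}, {"x": -28.5, "y": 15, "z": 0, "wx": 0, "wy": 0, "wz": 0, "gripper": 1}, {"x": -28.5, "y": 15, "z": 0, "wx": 0, "wy": 0, "wz": 0, "gripper": 1}, {"x": -28.5, "y": 15, "z": 0, "wx": 0, "wy": 0, "wz": 0, "gripper": 1}, {"x": -28.5, "y": 15, "z": 0, "wx": 0, "wy": 0, "wz": 0, "gripper": 1}, {"x": 0, "y": 0, "z": 0, "wx": 0, "wy": 0, "wz": 0, "gripper": 1}, {"x": 0, "y": 0, "z": 0, "wx": 0, "wy": 0, "wz": 0, "gripper": 1}]}}

```text
clock: 14.93
tcp_pos: [573.2, -176.9, 286.8]
tcp_rot: [[-0.657, -0.754, -0.015], [-0.754, 0.657, 0.013], [0.001, 0.02, -1.0]]
force: [0.7, -0.4, 0.2]
width: 85.2
grip_force: 0.0
```

```bash
python3 -c "
from h import *
delta([0,0,229],rot(0))"
```

```text
clk 14.9333 tcp [ 573.214 -176.905  286.829] q [-0.036  0.319  0.054 -0.013 -1.322 -0.678] w 85.24823466375919 F [ 0.702 -0.367  0.17 ]
shift [ 1.45  -5.077 57.74 ] turn [ 0.02  -0.001  0.009] stand xyz [  1.445   3.938 286.829]
```

Emit:
{"method": "servo_tool", "body": {"plan": [{"x": 1.5, "y": -4, "z": 0, "wx": 0.02, "wy": 0, "wz": 0.009, "gripper": 1}, {"x": 0, "y": 0, "z": 28, "wx": 0, "wy": 0, "wz": 0, "gripper": 1}, {"x": 0, "y": 0, "z": 30, "wx": 0, "wy": 0, "wz": 0, "gripper": 1}, {"x": 0, "y": 0, "z": 0, "wx": 0, "wy": 0, "wz": 0, "gripper": 1}, {"x": 0, "y": 0, "z": 0, "wx": 0, "wy": 0, "wz": 0, "gripper": 0}, {"x": 0, "y": 0, "z": 0, "wx": 0, "wy": 0, "wz": 0, "gripper": 0}, {"x": 0, "y": 0, "z": 0, "wx": 0, "wy": 0, "wz": 0, "gripper": 0}, {"x": 0, "y": 0, "z": 0, "wx": 0, "wy": 0, "wz": 0, "gripper": 0}, {"x": 0, "y": 0, "z": 0, "wx": 0, "wy": 0, "wz": 0, "gripper": 0}, {"x": 0, "y": 0, "z": 0, "wx": 0, "wy": 0, "wz": 0, "gripper": 0}, {"x": 0, "y": 0, "z": 0, "wx": 0, "wy": 0, "wz": 0, "gripper": 0}], "squeeze": 50}}

```text
clock: 15.85
tcp_pos: [574.8, -181.5, 231.2]
tcp_rot: [[-0.666, -0.746, 0.002], [-0.746, 0.666, 0.0], [-0.002, -0.001, -1.0]]
force: [-3.1, 3.8, 2.5]
width: 23.7
grip_force: 48.9
```

```bash
python3 -c "
from h import *
delta([0,0,184],rot(0))"
```

```text
clk 15.85 tcp [ 574.764 -181.539  231.154] q [-0.038  0.346 -0.051 -0.    -1.172 -0.691] w 23.684281506773228 F [-3.149  3.823  2.474]
shift [-0.912  0.365 47.155] turn [-0.001  0.002 -0.003] stand xyz [ -0.991  -0.297 231.154]
```

Emit:
{"method": "servo_tool", "body": {"plan": [{"x": 0, "y": 0, "z": 6, "wx": 0, "wy": 0, "wz": 0, "gripper": 0}, {"x": 0, "y": 0, "z": 10, "wx": 0, "wy": 0, "wz": 0, "gripper": 0}, {"x": 0, "y": 0, "z": 10, "wx": 0, "wy": 0, "wz": 0, "gripper": 0}, {"x": 0, "y": 0, "z": 10, "wx": 0, "wy": 0, "wz": 0, "gripper": 0}, {"x": 0, "y": 0, "z": 6, "wx": 0, "wy": 0, "wz": 0, "gripper": 0}, {"x": 0, "y": 0, "z": 3, "wx": 0, "wy": 0, "wz": 0, "gripper": 0}, {"x": 0, "y": 0, "z": 1, "wx": 0, "wy": 0, "wz": 0, "gripper": 0}, {"x": 0, "y": 0, "z": 0, "wx": 0, "wy": 0, "wz": 0, "gripper": 0}, {"x": 0, "y": 0, "z": 0, "wx": 0, "wy": 0, "wz": 0, "gripper": 0}]}}

```text
clock: 16.6
tcp_pos: [574.9, -181.6, 187.3]
tcp_rot: [[-0.665, -0.747, 0.003], [-0.747, 0.665, -0.001], [-0.001, -0.002, -1.0]]
force: [-6.4, 6.7, 11.6]
width: 23.5
grip_force: 50.0
```

Emit:
{"method": "servo_tool", "body": {"plan": [{"x": 0, "y": 0, "z": 1, "wx": 0, "wy": 0, "wz": 0, "gripper": 0}, {"x": 0, "y": 0, "z": 0, "wx": 0, "wy": 0, "wz": 0, "gripper": 0}, {"x": 0, "y": 0, "z": 0, "wx": 0, "wy": 0, "wz": 0, "gripper": 0}]}}

```text
clock: 16.85
tcp_pos: [574.9, -181.6, 187.2]
tcp_rot: [[-0.665, -0.747, 0.003], [-0.747, 0.665, -0.001], [-0.002, -0.003, -1.0]]
force: [-7.5, 6.6, 15.0]
width: 23.5
grip_force: 50.4
```

Emit:
{"method": "servo_tool", "body": {"plan": [{"x": 0, "y": 0, "z": 2, "wx": 0, "wy": 0, "wz": 0, "gripper": 0}, {"x": 0, "y": 0, "z": 0, "wx": 0, "wy": 0, "wz": 0, "gripper": 0}, {"x": 0, "y": 0, "z": 0, "wx": 0, "wy": 0, "wz": 0, "gripper": 1}, {"x": 0, "y": 0, "z": -2, "wx": 0, "wy": 0, "wz": 0, "gripper": 1}, {"x": 0, "y": 0, "z": 0, "wx": 0, "wy": 0, "wz": 0, "gripper": 1}, {"x": 0, "y": 0, "z": 0, "wx": 0, "wy": 0, "wz": 0, "gripper": 1}, {"x": 0, "y": 0, "z": 0, "wx": 0, "wy": 0, "wz": 0, "gripper": 1}, {"x": 0, "y": 0, "z": 0, "wx": 0, "wy": 0, "wz": 0, "gripper": 1}, {"x": 0, "y": 0, "z": -30, "wx": 0, "wy": 0, "wz": 0, "gripper": 1}, {"x": 0, "y": 0, "z": -35, "wx": 0, "wy": 0, "wz": 0, "gripper": 1}, {"x": 0, "y": 0, "z": -35, "wx": 0, "wy": 0, "wz": 0, "gripper": 1}, {"x": 0, "y": 0, "z": 0, "wx": 0, "wy": 0, "wz": 0, "gripper": 1}, {"x": 0, "y": 0, "z": 0, "wx": 0, "wy": 0, "wz": 0, "gripper": 1}]}}

```text
clock: 17.93
tcp_pos: [576.5, -182.5, 286.0]
tcp_rot: [[-0.666, -0.746, 0.009], [-0.746, 0.666, -0.001], [-0.005, -0.007, -1.0]]
force: [-0.4, -0.7, -1.3]
width: 85.7
grip_force: 0.0
```

```bash
python3 -c "
from h import *
p=capture('scene');cv2.imwrite('pics/s6.png',cv2.resize(p['frame'][150:330,190:400,::-1],None,fx=3.3,fy=3.3,interpolation=2))
print(place_of(p,'needle_knob')[:1],proj(p,W([0,0,203.5])))"
```

```text
[{'point': [296.0, 196.8], 'score': 0.49}] [295.738 196.229]
```

View pics/s6.png

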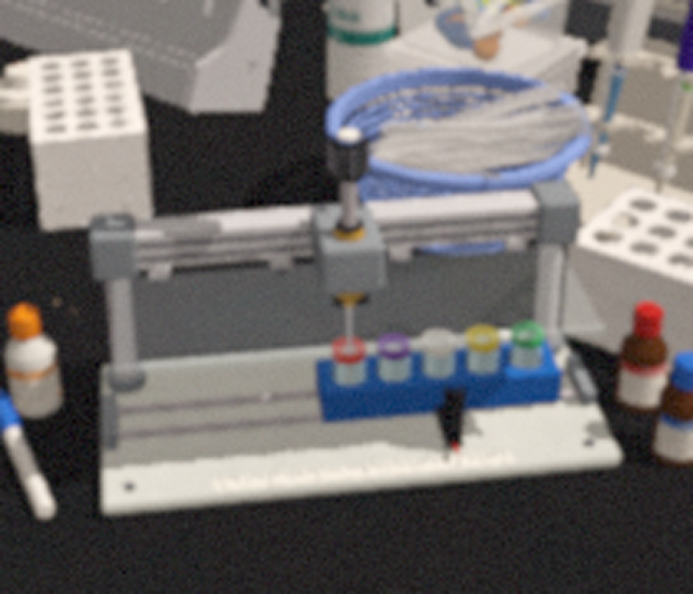

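The needle is down in the red vial (column 348) and the knob is back at its lower height. All the vials and bottles stand, and the robot touches nothing.

```bash
python3 -c "
from rig import *
print(sign_off())"
```

```text
the job is handed in; nothing more can be done
None
```

The job is handed in: the needle is fully down in the red-collared vial and released, and the last picture showed all five vials standing and the bottles in place. The sign-off returned no verdict, and I measured the stand's turn as 0.845 rad rather than the stated 0.3 to 0.6.

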